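# Hold a sawn angle in the corner of a marking fixture

## Robot

A 6-joint arm with a two-finger parallel gripper is mounted at the origin on the work surface. World frame = base frame: x ahead of the robot, y to its left, z up, the work surface at z = 0. Lengths are in m, angles in rad, forces in N, time in s.
With the tool pointing down it reaches from about 0.35 to 0.85 m from the base axis. Payload 8.1 kg.
Tool frame: the origin (TCP) lies midway between the tips of the shut fingers; the grasp point (between the pads) lies 19 mm behind it; z points along the fingers, y is the direction in which the jaws open and shut (so a half turn about z gives the same grasp; the last joint's range is limited). The gripper opens to 93 mm and grips with 3 to 60 N. Pads are 15 mm wide; open, the fingers measure 128 mm over their backs; the gripper's body (75 mm by 188 mm) begins 65 mm behind the grasp point.
Start: joints at [1.016, 0.13, 1.488, -0, 1.523, -0.085], TCP at [0.272, 0.535, 0.219] pointing down, gripper open.
Joint ranges: [-2.96, 2.96], [-0.89, 2.26], [0.02, 2.5], [-1.34, 4.48], [0, 2.73], [-2.66, 2.66]. Speed limits (rad/s): [2.39, 2.39, 2.79, 3.14, 3.14, 3.14].

## Interface

Orientations are given as a rotation vector (axis times angle).
In Python, from plant import robot, optics, ticket gives the robot as it stands.
- The arm moves only by the tool send_rows, never from a script. Its argument "targets" is a list of rows, each a list of 3 entries, a list of its own where there are three numbers: the opening, from -1 (shut) to 1 (fully open), then the shift along the tool's x, y, z in mm, then the turn about the tool's z in rad. A call has 1 to 12 rows; each row shifts and turns the commanded pose from where the row before left it, along the tool's axes as they then stand; what a row does not reach is not made up. A row lasts 1/10 s, in which the tool goes at most 50 mm and 8.59 degrees, less where a joint would pass 70% of its speed; a pose out of reach is approached as far as the arm can. A call with a gripper value outside its range is refused whole. The fingers move at their own pace and stop on an object; "newtons" is the grip in N (left out, the last holds). Time passes only in rows, so rows that do not move let the fingers close. It gives the time, the measured TCP pose, the force and the opening at its end, in the units of the state.
- robot.read_state(): the state, without advancing time (a new reading comes with each control period).
- optics.read_camera(name): name is "side" or "top" or "wrist"; returns a dict with "color" (420x560x3 uint8, red, green, blue), "K" (3x3 intrinsics, pixels), "position" and "orientation" of the camera in the world. Camera axes: x right, y up, looking along -z (the intrinsics and any distortion apply to the point x, -y, -z); pixel columns grow to the right and rows downward; lengths in m; the calibration is good to about 2 mm. A picture is of the moment at which its call begins. There is no depth.
- ticket.close_job(): hands the job in, once; it reports no verdict.
Trained networks look in the newest picture that a camera, given by its name, has taken for a name from the list of things; names that differ only in an ending like _2 or _b are one class to them, and where a whole thing is asked for, a point or a joint stands for the part that bears it (a point fixed in the world has none). Each returns a list of dicts, best first, with "confidence" (0 to 1); they miss things now and then, are a little off and sometimes report something else, mostly with a low value. They report only what shows in the picture. A call takes as long as a camera call. They do not tell look-alikes from the thing itself.
- optics.cut_out(camera, name): "region" (420x560 bool, what is visible of it) and "point" ([column, row] in pixels, amid what is visible of it).
The state is a dict: "t": time; "q": joint angles; "dq": joint speeds; "joint_torque": joint torques, N m; "tool_pos": TCP position; "orientation": TCP orientation; "force": force on the tool from outside, world axes, zero at the start; "wrist_torque": the same for the moment, N m; "opening": finger opening in m.
Only numpy, scipy, OpenCV 4.12 (cv2) and the standard library are available. Lean on these libraries where they do the work, as an engineer would, in place of code of your own. Each camera call takes 0.05 s, during which the arm holds its last target.

## Task

Take the sawn piece of aluminium angle out of the saw's catch tray and lay it on the blue fixture plate with its upright leg towards the fence and its end against the red stop block. Then push diagonally into its inside corner with the fingers, so that it is pressed firmly against the fence and down on the plate at the same time, square and flush to the fence, and finish while still pushing: keep holding it there and do not let go. Leave the square tube in the tray and everything else on the bench alone.

Things in the scene. Friction and masses are not known exactly. Their poses are not given: they have to be found in the camera images.
- angle_leg (a point): Centre of the upright leg (half-way along, 22.5 mm above the underside) of a loose aluminium angle (L section): 120 mm long (y), flat leg 70 mm, upright leg 45 mm, 8 mm thick, about 0.3 kg. z up; x points from the upright leg along the flat leg, which lies below and reaches x = +66 mm, its top at z = -14.5 mm. Upright leg: x = -4 (outer face, goes to the fence) to +4 mm, top at z = +22.5 mm.
- angle: The same angle: origin on its outer lower (heel) edge, half-way along, axes as for angle_leg. It starts flat leg down in the tray, x pointing away from the robot within about 0.3 rad, the same way round as it goes in the fixture.
- tray: Fixed green sheet-metal catch tray, 280 x 180 mm (x, y) outside, walls 4 mm thick, 30 mm high, floor 4 mm thick; origin under its centre. A discharge chute rises from its +y wall (90 to 255 mm from the origin, up to 140 mm high). Angle and tube lie in it side by side, in either order.
- fixture: Fixed blue base plate, 180 x 320 x 12 mm (x, y, z), origin at the centre of its underside; its top is 12 mm above the bench.
- fence: Fixed aluminium fence with a yellow strip on top, 20 mm thick (x), 300 mm long (y), 45 mm high, on the blue plate's side nearest the robot. Its working face looks in its +x, away from the robot. Origin on the working face, half-way along, level with the plate's top. z up, y along the fence.
- stop: Fixed red stop block on the plate, 60 x 30 x 35 mm (x, y, z); its place along the fence varies. Origin on its +y (stopping) face, in the plane of the fence's working face, level with the plate's top; the block reaches 30 mm in -y, and 2 to 62 mm in +x. Axes as the fence's. The angle goes on its +y side: seated, angle_leg is at x = 4, y = 60, z = 22.5 mm from here.
- tube_mid (a point): Bystander: loose copper-coloured square tube offcut, 30 x 110 x 30 mm (x, y, z), lying in the tray; the point is its centre.
- can: Bystander: spray can with orange label, 60 mm across, 170 mm high, left of the robot; origin at the centre of its underside.
- wrench: Bystander: steel wrench, 200 mm long, lying beyond the tray and fixture; origin under its middle.
- tape: Bystander: yellow roll of tape, 90 mm across, 30 mm high, beyond the fixture; origin at the centre of its underside.
Not all that is in view belongs to the job. What is shaped like the angle but brown or turquoise is not meant.

How it is judged:
By the outcome, as a careful person would: the job done as asked, in the order asked, and still so for the second after the job is handed in, while the arm keeps its last pose, push and grip.
It also fails if it takes over 61 s, if anything falls off the work surface, if the arm or the gripper's body presses on something with over 40 N, if the wrist force passes 120 N, or if a joint passes its speed limit or range.

## Working session

There is one attempt and no reset: what is moved stays moved. The work goes in short steps, Python scripts to look and compute and a tool call to move; the robot and the scene stay as the last step left them, time stands still between calls to the robot, and variables do not carry over. Pictures are saved under pics/ and viewed, and the job is handed in when it is done.

Besides the shell and the picture viewer there is one more tool, called after "Request:" as name([rows], argument=value, ...), one row to a line, values as JSON. send_rows: Moves the arm, as the interface text tells. Its arguments: {"type":"object","properties":{"targets":{"type":"array","items":{"type":"array"}},"newtons":{"type":"number"}},"required":["targets"]}

```bash
ls; mkdir -p pics; cat > h.py <<'E'
import numpy as np, cv2
from scipy.spatial.transform import Rotation as R
from plant import robot, optics, ticket
def Rm(o):
    o=np.array(o)
    return o if o.shape==(3,3) else R.from_rotvec(o).as_matrix()
def snap(c,fn=None):
    d=optics.read_camera(c)
    if fn: cv2.imwrite('pics/'+fn,d['color'][:,:,::-1])
    return d
def ray(d,px):
    K=np.array(d['K']);v=np.linalg.inv(K)@[px[0],px[1],1]
    return np.array(d['position']),Rm(d['orientation'])@np.array([v[0],-v[1],-v[2]])
def onz(d,px,z):
    p,v=ray(d,px);return p+v*(z-p[2])/v[2]
def proj(d,P):
    q=(Rm(d['orientation']).T@(np.array(P)-d['position']))*[1,-1,-1]
    u=np.array(d['K'])@q;return u[:2]/u[2]
E
python3 - <<'E'
from h import *
s=robot.read_state();print({k:np.round(v,3) for k,v in s.items()})
for c in('top','side','wrist'):
    d=snap(c,c+'0.png');print(c,d['position'],np.round(d['orientation'],3),[k for k in d],d['K'][0])
    for n in('angle','tube_mid','fixture','fence','stop','tray'):
        for r in optics.cut_out(c,n)[:3]:
            m=r['region'];print(n,round(r['confidence'],2),np.round(r['point']),m.sum())
E
```

```text
pics
{'t': np.float64(0.0), 'q': array([ 1.016,  0.131,  1.489,  0.   ,  1.523, -0.085]), 'dq': array([-0.001,  0.002,  0.001, -0.   ,  0.001,  0.002]), 'joint_torque': array([-1.0000e-03, -5.5985e+01, -4.9175e+01,  7.7000e-02,  3.6000e-02,
       -0.0000e+00]), 'tool_pos': array([0.271, 0.535, 0.218]), 'orientation': array([-7.310e-01, -3.055e+00,  3.000e-03]), 'force': array([ 1.287, -0.887, -0.096]), 'wrist_torque': array([ 0.026, -0.005,  0.018]), 'opening': np.float64(0.093)}
top [0.44206998 0.0687931  1.33871528] [ 0.044 -0.061 -1.565] ['color', 'K', 'position', 'orientation'] [515.52592975   0.         274.05729876]
angle 0.93 [194. 317.] 1372
angle 0.8 [212. 232.] 1290
angle 0.68 [144. 126.] 1552
tube_mid 0.92 [218. 197.] 509
fence 0.79 [366. 236.] 1062
stop 0.77 [399. 218.] 353
stop 0.72 [361. 200.] 7337
tray 0.67 [185. 206.] 11553
side [-0.1442483  -0.57128783  0.89857905] [ 0.797 -0.336 -0.771] ['color', 'K', 'position', 'orientation'] [497.74345426   0.         278.1884644 ]
angle 0.87 [227. 214.] 884
angle 0.68 [150. 247.] 1287
angle 0.65 [252. 142.] 898
tube_mid 0.75 [254. 199.] 554
fixture 0.98 [371. 272.] 5643
fence 0.87 [349. 291.] 2634
stop 0.85 [391. 295.] 279
tray 0.71 [219. 186.] 8309
wrist [0.20699937 0.56834826 0.38465958] [-0.235 -0.145  1.095] ['color', 'K', 'position', 'orientation'] [321.17103701   0.         280.2107083 ]
angle 0.77 [ 98. 252.] 2872
angle 0.53 [149. 389.] 322
tray 0.9 [212. 386.] 590
```

View pics/top0.png

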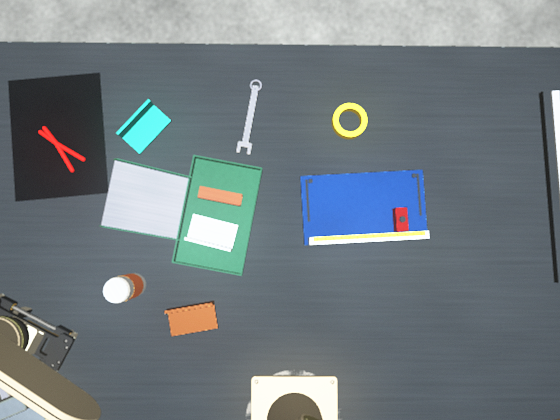

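View pics/side0.png

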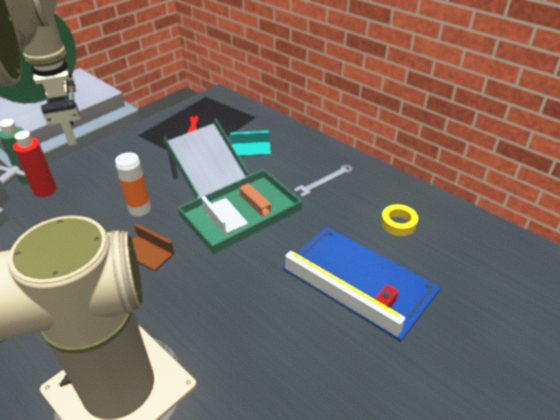

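View pics/wrist0.png

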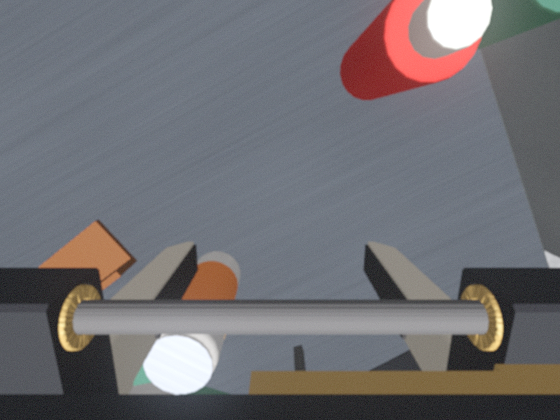

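The top view shows the white angle in the tray at (212,232), with its upright leg on the robot side. The tube is at (218,197), the blue plate around (365,207), the fence along (310..428, 240..235) and the red stop at (401,219). The brown (192,318) and turquoise (144,126) pieces are look-alikes. Next I'll measure the poses.

```bash
python3 - <<'E'
from h import *
d=snap('top')
im=d['color'][:,:,::-1]
a=cv2.resize(im[145:285,165:270],None,fx=5,fy=5,interpolation=cv2.INTER_CUBIC)[:600]
cv2.imwrite('pics/a1.png',cv2.resize(im[180:280,165:270],None,fx=6,fy=6,interpolation=cv2.INTER_CUBIC))
cv2.imwrite('pics/b1.png',cv2.resize(im[160:255,295:435],None,fx=5.7,fy=5.7,interpolation=cv2.INTER_CUBIC))
s=snap('side');im2=s['color'][:,:,::-1]
cv2.imwrite('pics/c1.png',cv2.resize(im2[165:255,170:310],None,fx=5.7,fy=5.7,interpolation=cv2.INTER_CUBIC))
cv2.imwrite('pics/d1.png',cv2.resize(im2[220:340,275:445],None,fx=4.7,fy=4.7,interpolation=cv2.INTER_CUBIC))
hsv=cv2.cvtColor(im,cv2.COLOR_BGR2HSV)
def rect(m,z,n):
    ys,xs=np.nonzero(m)
    c,_=cv2.findContours(m.astype(np.uint8),cv2.RETR_EXTERNAL,cv2.CHAIN_APPROX_NONE)
    c=max(c,key=cv2.contourArea)[:,0]
    P=np.array([onz(d,p,z)[:2] for p in c])*1000
    r=cv2.minAreaRect(P.astype(np.float32));print(n,np.round(r[0],1),np.round(r[1],1),round(r[2],2),np.round(cv2.boxPoints(r)).tolist())
roi=np.zeros(im.shape[:2],bool);roi[160:255,295:435]=1
H,S,V=[hsv[...,i].astype(int) for i in range(3)]
rect(roi&(H>105)&(H<130)&(S>170)&(V>80),.012,'plate')
rect(roi&(H>18)&(H<38)&(S>90)&(V>100),.057,'strip')
rect(roi&(S<90)&(V>150)|roi&(H>15)&(H<40)&(V>130),.057,'fence')
rect(roi&((H<8)|(H>172))&(S>150)&(V>80),.047,'stop')
roi=np.zeros(im.shape[:2],bool);roi[205:262,175:250]=1
rect(roi&(S<60)&(V>130),.012,'angle(z12)')
for r in optics.cut_out('top','angle')[:3]: rect(r['region'],.012,'net angle')
roi=np.zeros(im.shape[:2],bool);roi[150:285,170:270]=1
rect(roi&(H>60)&(H<95)&(S>90),.030,'tray')
roi[205:]=0
rect(roi&(H<15)&(S>90),.034,'tube')
E
```

```text
plate [ 537.4 -176.5] [173.2 316. ] 3.47 [[441.0, -24.0], [461.0, -339.0], [633.0, -329.0], [614.0, -14.0]]
strip [ 461.7 -182.1] [  8.8 275.1] 3.31 [[449.0, -45.0], [465.0, -320.0], [474.0, -319.0], [458.0, -45.0]]
fence [ 456.5 -181.2] [ 22.6 302.9] 3.46 [[436.0, -31.0], [454.0, -333.0], [477.0, -332.0], [459.0, -29.0]]
stop [ 503.1 -264.9] [55.4 30.2] 0.34 [[475.0, -250.0], [476.0, -280.0], [531.0, -280.0], [531.0, -250.0]]
angle(z12) [468.2 216.1] [126.8  74. ] 75.82 [[417.0, 164.0], [489.0, 146.0], [520.0, 269.0], [448.0, 287.0]]
net angle [248.5 262.8] [ 70.7 127.1] 9.62 [[203.0, 320.0], [224.0, 194.0], [294.0, 206.0], [273.0, 331.0]]
net angle [467.1 212.4] [123.1  72.1] 75.6 [[417.0, 162.0], [487.0, 144.0], [517.0, 263.0], [448.0, 281.0]]
net angle [739.8 393.6] [ 90.  121.3] 47.41 [[665.0, 401.0], [754.0, 319.0], [815.0, 386.0], [726.0, 468.0]]
tray [517.6 223.1] [228.3 279.1] 79.59 [[360.0, 136.0], [634.0, 86.0], [675.0, 310.0], [401.0, 361.0]]
tube [560.3 192.2] [110.6  29.4] 79.01 [[535.0, 141.0], [564.0, 135.0], [585.0, 244.0], [556.0, 249.0]]
```

View pics/a1.png

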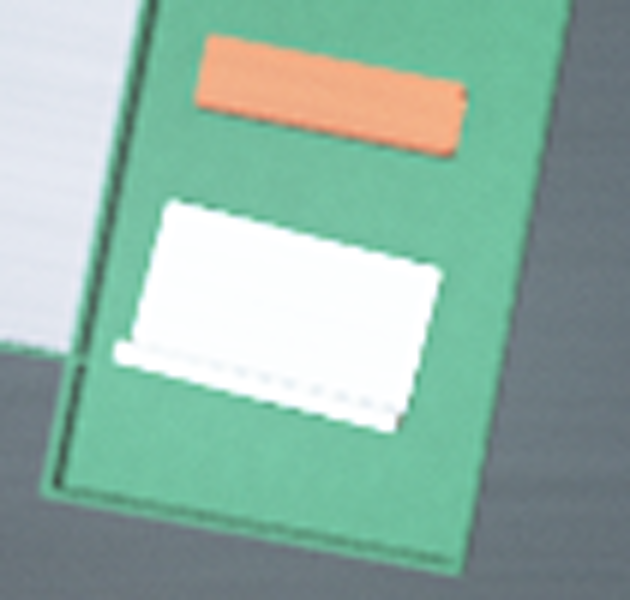

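View pics/b1.png

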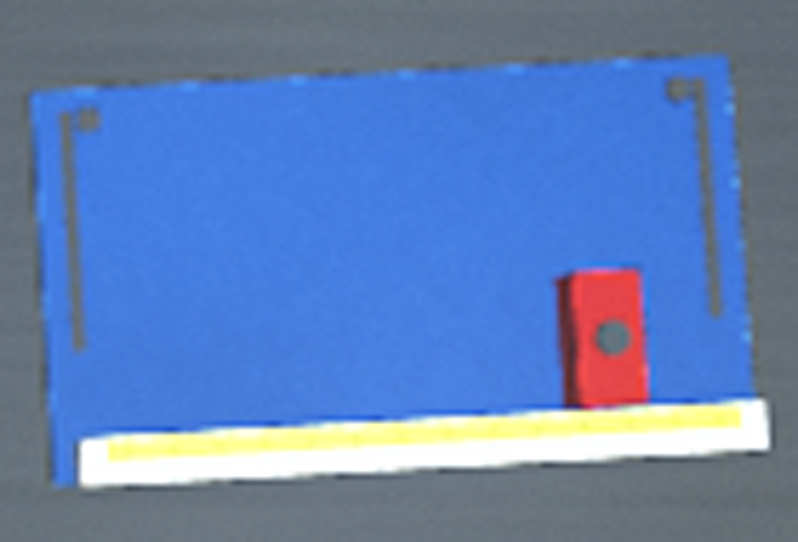

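View pics/c1.png

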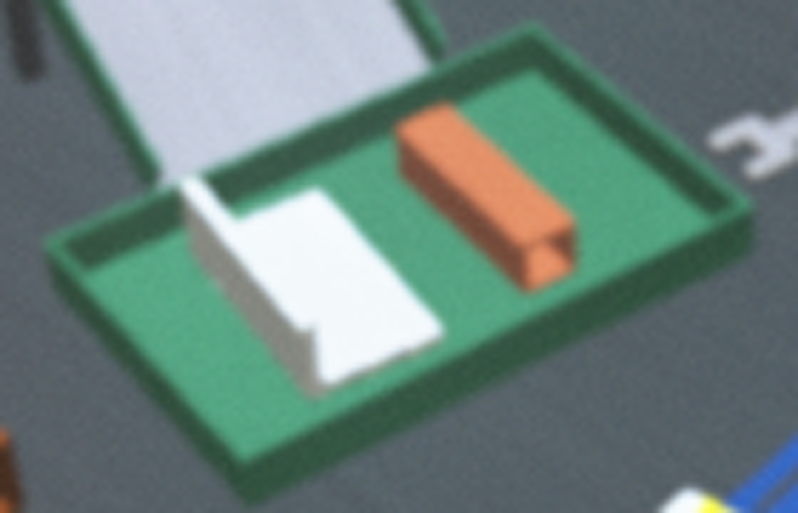

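View pics/d1.png

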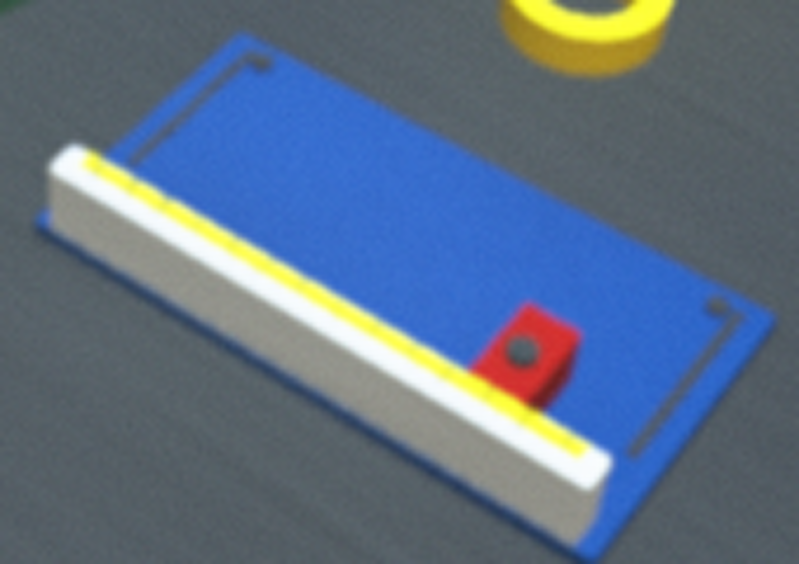

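The crops confirm this. The angle's upright leg has its top ends at crop (115,353) and (398,420) in a1. The fence face runs slightly yawed and the stop's +y face is at crop x≈577. Now I'll compute the grasp.

```bash
cat >> h.py <<'E'
def tool():
    s=robot.read_state();M=Rm(s['orientation']);return s,M
def go(p,yaw_y=None):
    """print tool-axis shift (mm) to p(m) then turn so tool y lies along yaw_y (world angle, mod pi)"""
    s,M=tool();sh=M.T@(np.array(p)-s['tool_pos'])*1000
    out=[np.round(sh,1)]
    if yaw_y is not None:
        cur=np.arctan2(M[1,1],M[0,1]); dl=(yaw_y-cur+np.pi/2)%np.pi-np.pi/2
        out.append(('world turn',round(dl,3),'tool turn',round(dl*np.sign(M[2,2]),3)))
    print('pos',np.round(s['tool_pos']*1000 if isinstance(s['tool_pos'],np.ndarray) else np.array(s['tool_pos'])*1000,1),'shift',*out,'q',np.round(s['q'],2))
E
python3 - <<'E'
from h import *
d=snap('top')
f=lambda c,o,k:np.array(c)/k+o-0.5+0.5/k*0
a=onz(d,f((115,353),(165,180),6),.049);b=onz(d,f((398,420),(165,180),6),.049)
print('leg top',a*1000,b*1000,'mid',(a+b)/2*1000,np.linalg.norm(a-b)*1000,'yaw',np.arctan2(a[0]-b[0],a[1]-b[1])*-1)
for c in [(170,200),(440,268)]: print('flat far corner',onz(d,f(c,(165,180),6),.012)*1000)
for c in [(577,275),(640,270),(582,408)]: print('stop',onz(d,f(c,(295,160),5.7),.047)*1000)
for c in [(557,282)]: print('stopbase',onz(d,f(c,(295,160),5.7),.012)*1000)
s,M=tool();print(M.round(3))
m=(a+b)/2
go([m[0],m[1],.24],-0.247)
E
```

```text
leg top [451.64719495 279.54418419  49.        ] [424.49551769 161.77536551  49.        ] mid [438.07135632 220.65977485  49.        ] 120.85821540990364 yaw -0.22659130564280044
flat far corner [517.54908942 263.15744671  12.        ]
flat far corner [489.03322982 147.15835668  12.        ]
stop [ 531.38622516 -251.82375352   47.        ]
stop [ 533.76841499 -279.76713285   47.        ]
stop [ 472.67828876 -253.40783999   47.        ]
stopbase [ 530.56866659 -251.37910122   12.        ]
[[-0.892  0.453  0.   ]
 [ 0.453  0.892  0.   ]
 [-0.     0.    -1.   ]]
pos [271.6 535.  218.7] shift [-290.7 -205.   -21.3] ('world turn', np.float64(-1.348), 'tool turn', np.float64(1.348)) q [ 1.02  0.13  1.49 -0.    1.52 -0.09]
```

Request:
send_rows([
  [1,[-29,-20.5,-2],0],
  [1,[-29,-20.5,-2],0],
  [1,[-29,-20.5,-2],0],
  [1,[-29,-20.5,-2],0],
  [1,[-29,-20.5,-2],0],
  [1,[-29,-20.5,-2],0],
  [1,[-29,-20.5,-2],0],
  [1,[-29,-20.5,-2],0],
  [1,[-29,-20.5,-2],0],
  [1,[-29,-20.5,-2],0],
])

```text
t: 2.25
tool_pos: [0.4379, 0.2196, 0.2389]
orientation: [0.731, 3.055, 0.0]
force: [-0.6, 0.6, -0.3]
opening: 0.093
```

Request:
send_rows([
  [0,[0,0,0],0.15],
  [0,[0,0,0],0.15],
  [0,[0,0,0],0.15],
  [0,[0,0,0],0.15],
  [0,[0,0,0],0.15],
  [0,[0,0,0],0.15],
  [0,[0,0,0],0.15],
  [0,[0,0,0],0.15],
  [0,[0,0,0],0.13],
  [0,[0,0,0],0],
])

```text
t: 3.25
tool_pos: [0.4374, 0.2209, 0.2387]
orientation: [2.463, 1.95, 0.0]
force: [1.2, -0.5, 0.9]
opening: 0.0463
```

```bash
python3 - <<'E'
from h import *
s=robot.read_state();print(s['t'],s['opening'])
d=snap('wrist','w1.png')
for n in ('angle','tube_mid'):
    for r in optics.cut_out('wrist',n): print(n,r['confidence'],r['point'])
go([.4381,.2206,.24],-.235)
E
```

```text
3.25 0.04629565422795694
angle 0.95 [308.6, 180.9]
angle 0.82 [539.0, 8.4]
angle 0.73 [342.6, 347.0]
angle 0.56 [131.3, 183.8]
tube_mid 0.57 [385.8, 179.2]
pos [437.4 220.9 238.7] shift [-0.2  0.8 -1.3] ('world turn', np.float64(-0.01), 'tool turn', np.float64(0.01)) q [ 0.36 -0.18  1.76 -0.    1.56  0.59]
```

View pics/w1.png

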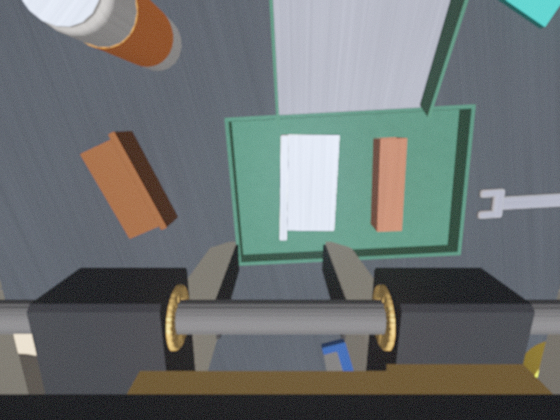

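The wrist view shows the upright leg as a strip at columns 280–288, rows 135–240, vertical in the picture and midway between the fingers. The tube is at (388,185). I'll check this numerically.

```bash
python3 - <<'E'
from h import *
d=snap('wrist')
g=d['color'].astype(int)
cv2.imwrite('pics/w2.png',cv2.resize(d['color'][120:255,225:420,::-1],None,fx=4,fy=4,interpolation=cv2.INTER_CUBIC))
s,M=tool()
for px in [(284,136),(283.5,239)]:
    p=onz(d,px,.049);print(p.round(4),(M.T@(p-s['tool_pos'])*1000).round(1))
E
```

```text
[0.4543 0.2785 0.049 ] [ 59.9   3.6 189.7]
[0.4278 0.1635 0.049 ] [-58.1   3.5 189.7]
```

View pics/w2.png

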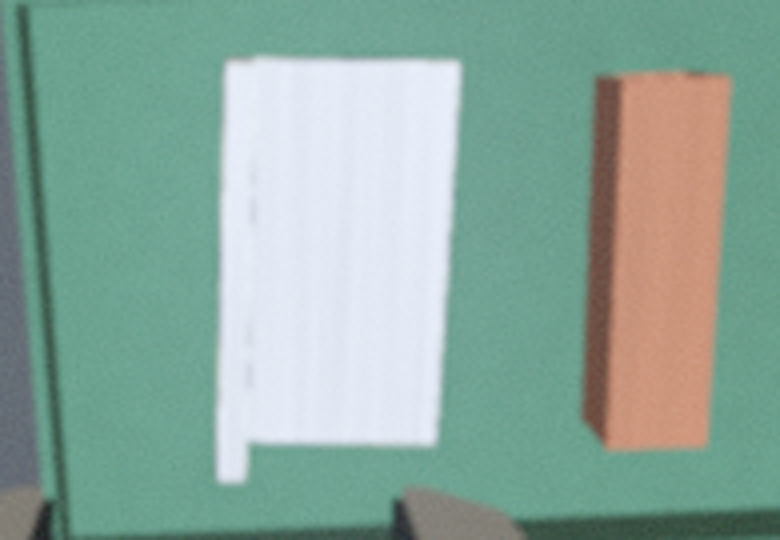

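Request:
send_rows([
  [0,[1,2.5,30],0.01],
  [0,[0,0,30],0],
  [0,[0,0,30],0],
  [0,[0,0,30],0],
  [0,[0,0,30],0],
  [0,[0,0,25],0],
  [0,[0,0,20],0],
  [0,[0,0,14],0],
  [0,[0,0,9],0],
  [0,[0,0,0],0],
  [0,[0,0,0],0],
])

```text
t: 4.55
tool_pos: [0.4406, 0.2216, 0.0214]
orientation: [2.47, 1.941, 0.001]
force: [0.9, -0.7, 0.5]
opening: 0.0464
```

Request:
send_rows([
  [-0.5,[0,0,0],0],
  [-1,[0,0,0],0],
  [-1,[0,0,0],0],
  [-1,[0,0,0],0],
  [-1,[0,0,0],0],
  [-1,[0,0,0],0],
  [-1,[0,0,0],0],
  [-1,[0,0,0],0],
], newtons=35)

```text
t: 5.35
tool_pos: [0.4402, 0.2214, 0.0208]
orientation: [2.47, 1.941, 0.0]
force: [1.2, -1.4, 0.2]
opening: 0.0078
```

Gripped: the opening is 7.8 mm on the 8 mm leg. Lifting.

Request:
send_rows([
  [-1,[0,0,-5],0],
  [-1,[0,0,-15],0],
  [-1,[0,0,-25],0],
  [-1,[0,0,-30],0],
  [-1,[0,0,-30],0],
  [-1,[0,0,-25],0],
  [-1,[0,0,-10],0],
  [-1,[0,0,0],0],
  [-1,[0,0,0],0],
])

```text
t: 6.25
tool_pos: [0.4393, 0.2211, 0.1592]
orientation: [-2.47, -1.94, 0.003]
force: [0.0, -0.3, -2.8]
opening: 0.0075
```

```bash
python3 - <<'E'
from h import *
d=snap('wrist','w3.png'); t=snap('top','t3.png')
cv2.imwrite('pics/t3.png',cv2.resize(t['color'][140:290,160:300,::-1],None,fx=4,fy=4))
s=robot.read_state();print(s['opening'],s['force'])
# fixture frame: fence face centre
xd=np.array([np.cos(.0606),np.sin(.0606)]);yd=np.array([-xd[1],xd[0]])
F=np.array([.4665,-.1806]); st=np.array([.5306,-.2515])
ys=(st-F)@yd; print('stop y in fence frame',ys)
# target: grasp centre on leg mid, x off 35mm, y 15mm clear
for off,cl in ((.045,.015),):
    p=F+xd*(off)+yd*(ys+.06+cl); print(p); go([p[0],p[1],.14],.0606)
E
```

```text
0.007833979212374968 [ 0.22237896  0.2214183  -3.16888486]
stop y in fence frame -0.07465193758761865
[ 0.51139632 -0.17752725]
pos [438.8 220.9 158.6] shift [-369.9  164.9   18.8] ('world turn', np.float64(0.3), 'tool turn', np.float64(-0.3)) q [ 0.36 -0.13  1.86  0.    1.42  0.6 ]
```

View pics/w3.png

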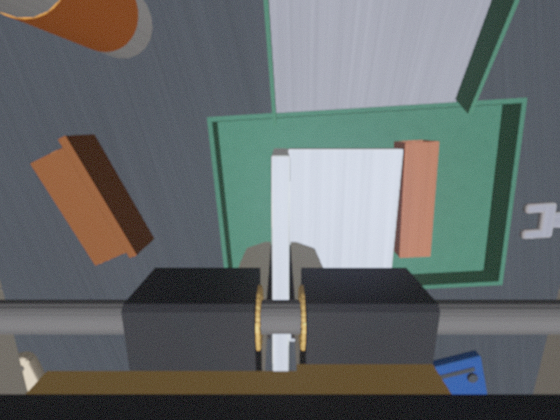

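View pics/t3.png

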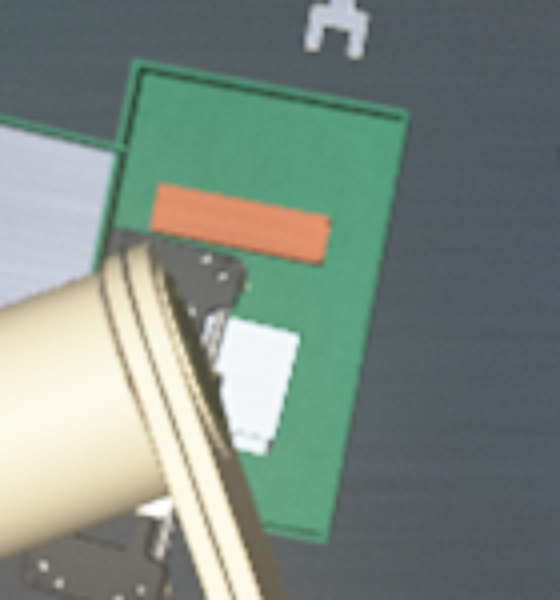

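The wrist view shows the angle held level, its leg between the fingers (column 280, rows 150–370), with the tube still in the tray at (417,200). Moving to the fixture.

Request:
send_rows([
  [-1,[-20,9,0],0],
  [-1,[-36,16,0],0],
  [-1,[-36,16,0],0],
  [-1,[-36,16,0],0],
  [-1,[-36,16,0],0],
  [-1,[-36,16,0],-0.05],
  [-1,[-36,15,0],-0.05],
  [-1,[-36,14,0],-0.05],
  [-1,[-36,12,0],-0.05],
  [-1,[-30,10,0],-0.05],
  [-1,[-20,5,0],-0.05],
  [-1,[0,0,0],0],
])

```text
t: 7.55
tool_pos: [0.5182, -0.1593, 0.1588]
orientation: [-2.153, -2.285, 0.002]
force: [-0.6, 0.8, -2.6]
opening: 0.008
```

```bash
python3 - <<'E'
from h import *
d=snap('wrist','w4.png'); t=snap('top','t4.png')
xd=np.array([np.cos(.0606),np.sin(.0606)]);yd=np.array([-xd[1],xd[0]])
F=np.array([.4665,-.1806]);p=F+xd*.042+yd*(-.0747+.06+.012)
go([p[0],p[1],.06],.0606)
s=robot.read_state();print(s['t'],s['opening'],s['force'])
E
```

```text
pos [ 517.9 -156.8  159. ] shift [-23.5 -10.4  99. ] ('world turn', np.float64(0.002), 'tool turn', np.float64(-0.002)) q [-0.39  0.01  1.72  0.    1.41 -0.45]
7.65 0.007568019082334391 [-0.23491774  0.55773215 -2.13005011]
```

View pics/w4.png

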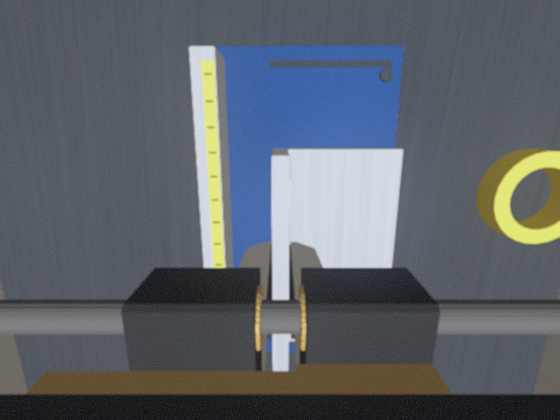

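View pics/t4.png

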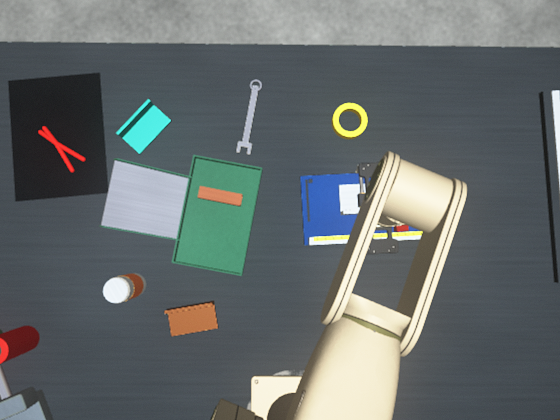

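```bash
python3 - <<'E'
from h import *
d=snap('wrist');im=d['color'][:,:,::-1]
cv2.imwrite('pics/w5.png',cv2.resize(im[35:275,180:330],None,fx=2.5,fy=2.5,interpolation=cv2.INTER_CUBIC))
s,M=tool();zt=s['tool_pos'][2]+.0282
L=lambda a,z:[(M.T@(onz(d,p,z)-s['tool_pos'])*1000)[:2].round(1) for p in a]
print('leg top corners tool',L([(272,152.5),(289,152.5),(273,371)],zt))
g=cv2.cvtColor(im,cv2.COLOR_BGR2HSV).astype(int)
for r in (60,100,150,200,250):
    print(r,[(c,tuple(g[r,c])) for c in range(184,240,3)])
E
```

```text
leg top corners tool [array([60.4, -4. ]), array([60.4,  3.1]), array([-50. ,  -4.3])]
60 [(184, (np.int64(108), np.int64(43), np.int64(101))), (187, (np.int64(101), np.int64(35), np.int64(101))), (190, (np.int64(109), np.int64(14), np.int64(202))), (193, (np.int64(110), np.int64(20), np.int64(228))), (196, (np.int64(108), np.int64(20), np.int64(227))), (199, (np.int64(108), np.int64(19), np.int64(223))), (202, (np.int64(111), np.int64(19), np.int64(228))), (205, (np.int64(107), np.int64(20), np.int64(228))), (208, (np.int64(110), np.int64(20), np.int64(227))), (211, (np.int64(113), np.int64(18), np.int64(228))), (214, (np.int64(102), np.int64(12), np.int64(212))), (217, (np.int64(0), np.int64(4), np.int64(120))), (220, (np.int64(30), np.int64(2), np.int64(118))), (223, (np.int64(112), np.int64(92), np.int64(142))), (226, (np.int64(110), np.int64(156), np.int64(165))), (229, (np.int64(109), np.int64(164), np.int64(165))), (232, (np.int64(110), np.int64(150), np.int64(168))), (235, (np.int64(110), np.int64(153), np.int64(167))), (238, (np.int64(110), np.int64(148), np.int64(167)))]
10
[... 3329 characters left out ...]
.int64(101))), (202, (np.int64(103), np.int64(11), np.int64(165))), (205, (np.int64(108), np.int64(19), np.int64(227))), (208, (np.int64(108), np.int64(20), np.int64(227))), (211, (np.int64(90), np.int64(7), np.int64(220))), (214, (np.int64(31), np.int64(120), np.int64(232))), (217, (np.int64(31), np.int64(115), np.int64(232))), (220, (np.int64(31), np.int64(118), np.int64(231))), (223, (np.int64(32), np.int64(66), np.int64(223))), (226, (np.int64(150), np.int64(4), np.int64(124))), (229, (np.int64(165), np.int64(8), np.int64(123))), (232, (np.int64(115), np.int64(59), np.int64(143))), (235, (np.int64(109), np.int64(154), np.int64(167))), (238, (np.int64(109), np.int64(152), np.int64(169)))]
```

View pics/w5.png

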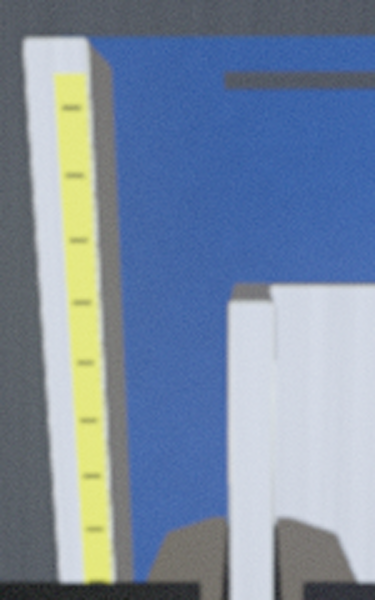

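```bash
python3 - <<'E'
from h import *
d=snap('wrist');s,M=tool()
P=np.array([onz(d,p,.057)[:2] for p in [(215.5,60),(217.6,100),(219.8,150),(222.3,200),(224.6,250)]]);print((P*1000).round(1))
k=np.polyfit(P[:,1],P[:,0],1);print('yaw',-np.arctan(k[0]),'x at y=-.1806',np.polyval(k,-.1806))
print('leg dir', [onz(d,p,s['tool_pos'][2]+.0282)[:2].round(4) for p in [(272,155),(272.5,300)]])
E
```

```text
[[ 460.5  -39.3]
 [ 462.4  -68.5]
 [ 464.7 -107.5]
 [ 467.3 -149.7]
 [ 470.  -195.5]]
yaw 0.06071960983331068 x at y=-.1806 0.4691634112765173
leg dir [array([ 0.5105, -0.0968]), array([ 0.5145, -0.1655])]
```

Request:
send_rows([
  [-1,[-12,-5,10],0],
  [-1,[-12,-4,20],0],
  [-1,[0,0,25],0],
  [-1,[0,0,25],0],
  [-1,[0,0,20],0],
  [-1,[0,0,15],0],
  [-1,[0,0,7],0],
  [-1,[0,0,0],0],
  [-1,[0,0,0],0],
])

```text
t: 8.65
tool_pos: [0.5119, -0.1818, 0.0395]
orientation: [2.152, 2.287, 0.001]
force: [-0.1, 0.8, -0.9]
opening: 0.008
```

```bash
python3 - <<'E'
from h import *
d=snap('wrist'); sd=snap('side')
a=cv2.resize(d['color'],(560,420));b=cv2.resize(sd['color'][190:340,270:450],None,fx=4,fy=4)
cv2.imwrite('pics/w6.png',a[:,:,::-1]);cv2.imwrite('pics/s6.png',b[:,:,::-1])
s=robot.read_state();print(s['tool_pos'],s['force'])
E
```

```text
[ 0.51233016 -0.18201826  0.04001593] [ 0.28845657 -0.2227408  -2.39202476]
```

View pics/s6.png

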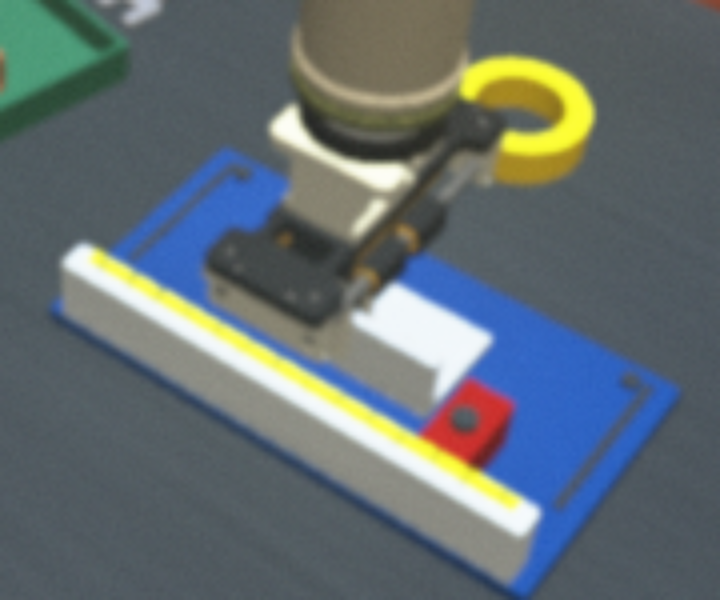

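View pics/w6.png

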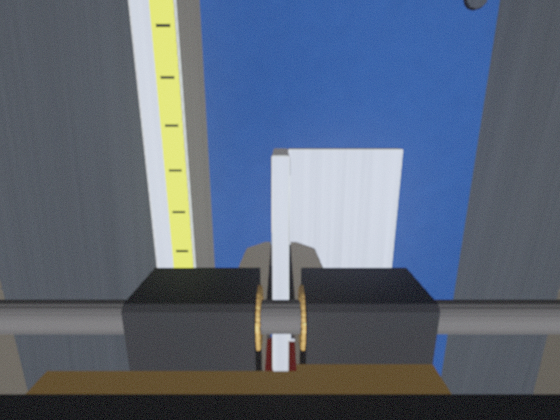

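The side view shows the angle above the plate, with its end clear of the stop's +y face (425,405 against 440,420) and its leg parallel to the fence. I'll lower it and bring its end to the stop.

Request:
send_rows([
  [-1,[0,0,4],0],
  [-1,[0,0,3],0],
  [-1,[0,0,1],0],
  [-1,[-3,0,0],0],
  [-1,[-3,0,0],0],
  [-1,[-2,0,0],0],
  [-1,[0,0,0],0],
])

```text
t: 9.45
tool_pos: [0.5119, -0.19, 0.0308]
orientation: [2.153, 2.287, 0.0]
force: [1.0, 0.1, -1.1]
opening: 0.0076
```

Request:
send_rows([
  [-1,[-1,0,0],0],
  [-1,[-1,0,0],0],
  [-1,[0,0,0],0],
])

```text
t: 9.75
tool_pos: [0.5119, -0.1916, 0.0307]
orientation: [2.153, 2.288, -0.0]
force: [0.3, -0.1, -2.4]
opening: 0.0077
```

Request:
send_rows([
  [-1,[-1,0,0],0],
  [-1,[-1,0,0],0],
  [-1,[0,0,0],0],
])

```text
t: 10.05
tool_pos: [0.5119, -0.1919, 0.0307]
orientation: [-2.151, -2.287, -0.003]
force: [-0.8, 9.0, 2.7]
opening: 0.0078
```

Request:
send_rows([
  [-1,[-1,0,0],0],
  [-1,[-1,0,0],0],
  [-1,[0,0,0],0],
])

```text
t: 10.35
tool_pos: [0.5119, -0.1919, 0.0307]
orientation: [-2.149, -2.285, -0.005]
force: [-2.1, 17.9, 7.6]
opening: 0.0081
```

Contact with the stop is felt, at about 4.5 N/mm. I'll relax it to a light touch, lower onto the plate and release.

Request:
send_rows([
  [-1,[3.3,0,0],0],
  [-1,[0,0,1],0],
  [-1,[0,0,1],0],
  [-1,[0,0,0.5],0],
  [-1,[0,0,0],0],
])

```text
t: 10.85
tool_pos: [0.5121, -0.1918, 0.0288]
orientation: [-2.152, -2.288, -0.001]
force: [-3.1, 7.5, 6.9]
opening: 0.0078
```

Request:
send_rows([
  [-0.5,[0,0,0],0],
  [-0.5,[0,0,0],0],
  [-0.5,[0,0,0],0],
  [-0.5,[0,0,-5],0],
  [-0.5,[0,0,-20],0],
  [-0.5,[0,0,-30],0],
  [-0.5,[0,0,-30],0],
  [-0.5,[0,0,-25],0],
  [-0.5,[0,0,0],0],
])

```text
t: 11.75
tool_pos: [0.5146, -0.1937, 0.1433]
orientation: [2.148, 2.282, 0.004]
force: [0.5, -0.2, 1.2]
opening: 0.0229
```

```bash
python3 - <<'E'
from h import *
d=snap('wrist','w7.png'); sd=snap('side')
b=cv2.resize(sd['color'][190:340,270:450],None,fx=4,fy=4)
cv2.imwrite('pics/s7.png',b[:,:,::-1])
s=robot.read_state();print(s['tool_pos'],s['force'],s['opening'])
E
```

```text
[ 0.51242252 -0.19258996  0.13889968] [-0.13217141 -0.61423209 -0.66166677] 0.0231675524821899
```

View pics/s7.png

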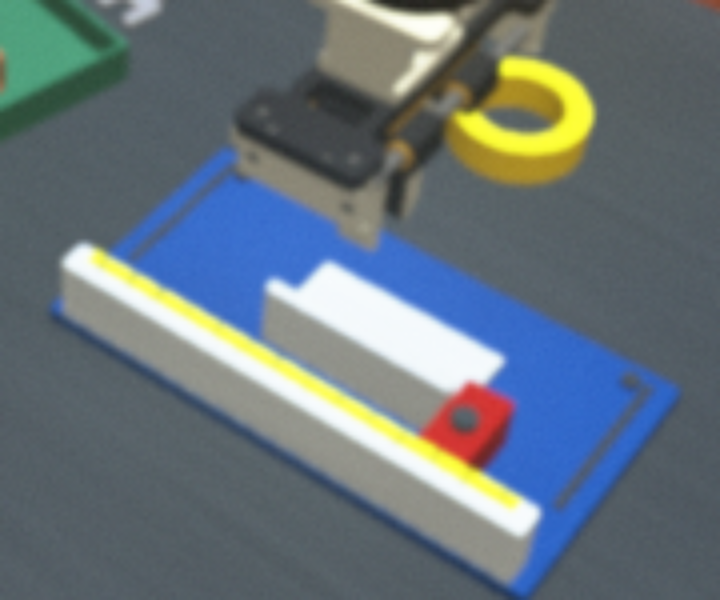

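View pics/w7.png

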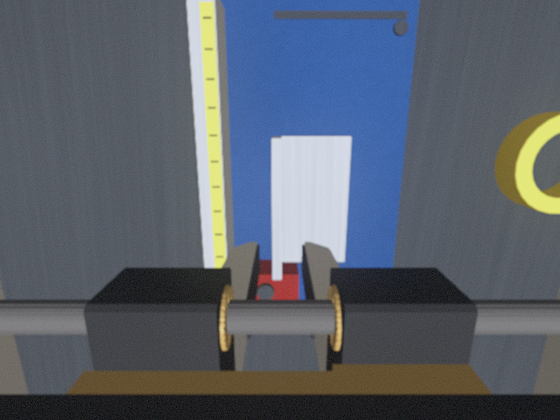

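The angle stands on the plate with its end against the stop. Now I'll shut the fingers and turn them 90° so their broad side faces the leg.

Request:
send_rows([
  [-1,[0,0,0],0.15],
  [-1,[0,0,0],0.15],
  [-1,[0,0,0],0.15],
  [-1,[0,0,0],0.15],
  [-1,[0,0,0],0.15],
  [-1,[0,0,0],0.15],
  [-1,[0,0,0],0.15],
  [-1,[0,0,0],0.15],
  [-1,[0,0,0],0.15],
  [-1,[0,0,0],0.15],
  [-1,[15,0,0],0.07],
  [-1,[15,0,0],0],
], newtons=30)

```text
t: 13.05
tool_pos: [0.5409, -0.1889, 0.1362]
orientation: [-3.139, -0.092, 0.004]
force: [0.3, 0.2, 0.0]
opening: 0.0005
```

Request:
send_rows([
  [-1,[0,0,20],0],
  [-1,[0,0,20],0],
  [-1,[0,0,15],0],
  [-1,[0,0,0],0],
  [-1,[0,0,0],0],
])

```text
t: 13.55
tool_pos: [0.5411, -0.1891, 0.0825]
orientation: [-3.139, -0.097, 0.002]
force: [0.2, -0.2, -0.2]
opening: 0.0005
```

```bash
python3 - <<'E'
from h import *
d=snap('wrist','w8.png'); sd=snap('side')
b=cv2.resize(sd['color'][190:340,270:450],None,fx=4,fy=4)
cv2.imwrite('pics/s8.png',b[:,:,::-1])
s,M=tool();print(s['tool_pos'],s['force'],s['opening'],M.round(3),s['q'].round(2))
xd=np.array([np.cos(.0607),np.sin(.0607)]);yd=np.array([-xd[1],xd[0]])
print('rel to leg centre (mm)', [(s['tool_pos'][:2]-np.array([.5121,-.1918]))@v*1000 for v in(xd,yd)])
go(s['tool_pos'],.0607+np.pi/2)
E
```

```text
[ 0.5423418  -0.18965778  0.0840972 ] [-0.71938843  0.2742001   0.52821619] -0.00015486787793551936 [[ 0.998  0.062  0.001]
 [ 0.062 -0.998 -0.001]
 [ 0.001  0.001 -1.   ]] [-0.43  0.16  1.7   0.    1.27  1.08]
rel to leg centre (mm) [np.float64(30.316053148467972), np.float64(0.30372902410651864)]
pos [ 542.3 -189.7   84.1] shift [0. 0. 0.] ('world turn', np.float64(-0.001), 'tool turn', np.float64(0.001)) q [-0.43  0.16  1.7   0.    1.27  1.08]
```

View pics/s8.png

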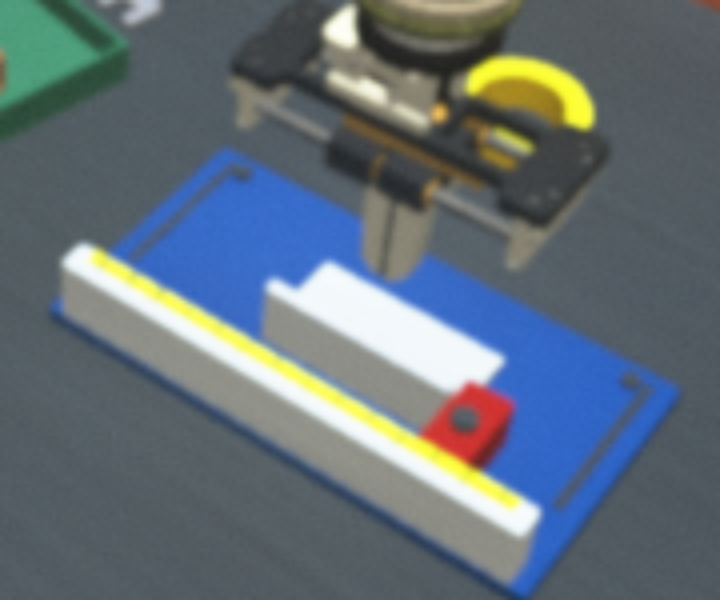

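View pics/w8.png

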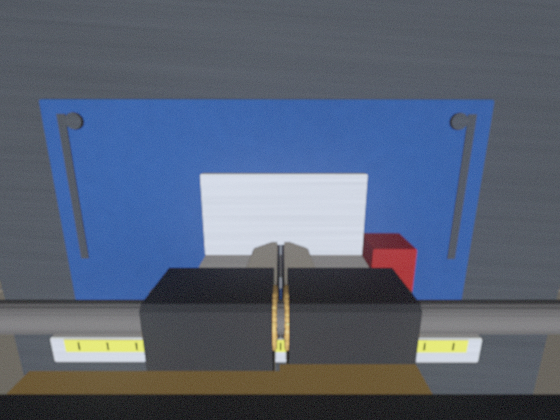

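The shut fingers hang above the flat leg, centred along the angle and 30 mm beyond the leg. The end still touches the stop (wrist view, column 366). Going down.

Request:
send_rows([
  [-1,[0,0,20],0],
  [-1,[0,0,20],0],
  [-1,[0,0,12],0],
  [-1,[0,0,7],0],
  [-1,[0,0,0],0],
  [-1,[0,0,0],0],
])

```text
t: 14.25
tool_pos: [0.5423, -0.1896, 0.025]
orientation: [3.14, 0.097, 0.001]
force: [0.0, -0.2, -0.1]
opening: 0.0008
```

Request:
send_rows([
  [-1,[-5,0,0],0],
  [-1,[-5,0,0],0],
  [-1,[-3,0,0],0],
  [-1,[-2,0,0],0],
  [-1,[-2,0,0],0],
  [-1,[-2,0,0],0],
  [-1,[0,0,0],0],
])

```text
t: 14.95
tool_pos: [0.5228, -0.1906, 0.0243]
orientation: [3.14, 0.097, 0.0]
force: [0.9, 0.2, 0.4]
opening: 0.0002
```

Request:
send_rows([
  [-1,[-2,0,0],0],
  [-1,[-2,0,0],0],
  [-1,[-2,0,0],0],
  [-1,[-2,0,0],0],
  [-1,[-2,0,0],0],
  [-1,[-2,0,0],0],
  [-1,[-2,0,0],0],
  [-1,[-2,0,0],0],
])

```text
t: 15.75
tool_pos: [0.5068, -0.1915, 0.0242]
orientation: [3.14, 0.097, 0.0]
force: [1.6, -0.5, 2.2]
opening: -0.0
```

Request:
send_rows([
  [-1,[-2,0,0],0],
  [-1,[-2,0,0],0],
  [-1,[-2,0,0],0],
  [-1,[-2,0,0],0],
  [-1,[-2,0,0],0],
  [-1,[-2,0,0],0],
])

```text
t: 16.35
tool_pos: [0.4947, -0.1923, 0.0242]
orientation: [3.14, 0.097, 0.0]
force: [2.6, 0.6, 2.2]
opening: 0.0008
```

```bash
python3 - <<'E'
from h import *
d=snap('wrist','w9.png'); sd=snap('side')
b=cv2.resize(sd['color'][190:340,270:450],None,fx=4,fy=4)
cv2.imwrite('pics/s9.png',b[:,:,::-1])
s,M=tool();print(s['tool_pos'],s['force'],s['opening'])
E
```

```text
[ 0.49441105 -0.19222915  0.02398372] [ 1.20825032 -0.49363436  1.21491934] 3.62714040801342e-05
```

View pics/s9.png

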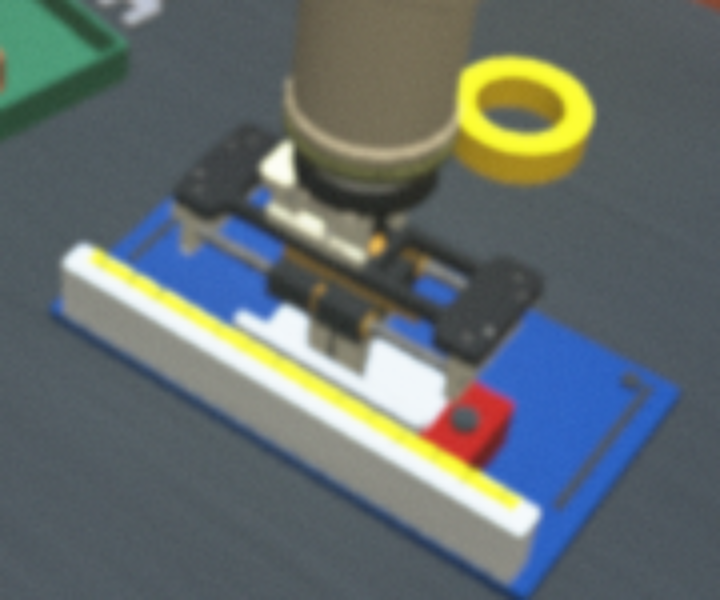

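View pics/w9.png

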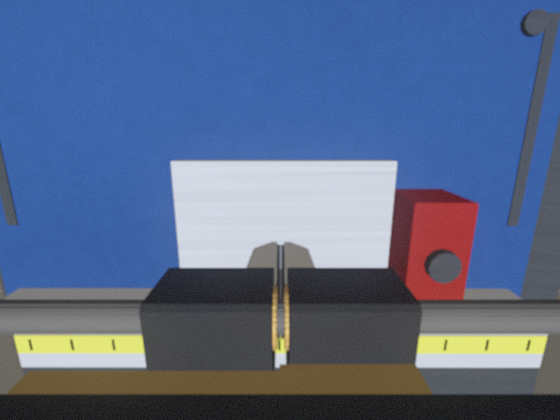

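The wrist view shows the angle sliding parallel to the fence, its end still at the stop (column 392). About 10 mm remains, so I'll continue with a slight bias towards the stop.

Request:
send_rows([
  [-1,[-2,0.3,0],0],
  [-1,[-2,0.3,0],0],
  [-1,[-2,0.3,0],0],
  [-1,[-1.5,0.3,0],0],
  [-1,[-1,0.2,0],0],
  [-1,[0,0,0],0],
])

```text
t: 17.05
tool_pos: [0.487, -0.1936, 0.0241]
orientation: [-3.139, -0.097, -0.002]
force: [6.5, 4.0, -1.7]
opening: 0.0004
```

Request:
send_rows([
  [-1,[-1,0.2,0],0],
  [-1,[-1,0.2,0],0],
  [-1,[-1,0.2,0],0],
  [-1,[0,0,0],0],
])

```text
t: 17.45
tool_pos: [0.4871, -0.1937, 0.0242]
orientation: [-3.139, -0.097, -0.012]
force: [23.2, 7.5, -14.3]
opening: 0.0006
```

It is seated on the fence at about 23 N. Now the downward part, into the corner.

Request:
send_rows([
  [-1,[1,0,1],0],
  [-1,[0.5,0,1],0],
  [-1,[0,0,1],0],
  [-1,[0,0,1],0],
  [-1,[0,0,1],0],
  [-1,[0,0,0],0],
])

```text
t: 18.05
tool_pos: [0.4873, -0.1956, 0.0207]
orientation: [3.138, 0.097, 0.007]
force: [7.2, 1.0, 3.5]
opening: 0.0005
```

Request:
send_rows([
  [-1,[0,0,1],0],
  [-1,[0,0,1],0],
  [-1,[0,0,0],0],
])

```text
t: 18.35
tool_pos: [0.4874, -0.1957, 0.0202]
orientation: [3.138, 0.097, 0.007]
force: [0.1, 4.2, 20.0]
opening: 0.001
```

Request:
send_rows([
  [-1,[-1,0,0.3],0],
  [-1,[-1,0,0.3],0],
  [-1,[-1,0,0.3],0],
  [-1,[-1,0,0.3],0],
  [-1,[0,0,0],0],
  [-1,[0,0,0],0],
])

```text
t: 18.95
tool_pos: [0.4875, -0.1958, 0.0203]
orientation: [3.137, 0.097, 0.02]
force: [17.9, 6.9, 11.9]
opening: 0.0006
```

```bash
python3 - <<'E'
from h import *
d=snap('wrist','w10.png'); sd=snap('side');t=snap('top')
b=cv2.resize(sd['color'][190:340,270:450],None,fx=4,fy=4)
cv2.imwrite('pics/s10.png',b[:,:,::-1])
cv2.imwrite('pics/t10.png',cv2.resize(t['color'][150:270,290:440],None,fx=5,fy=5)[:,:,::-1])
s,M=tool();print(s['tool_pos'],s['force'],s['wrist_torque'],s['opening'])
E
```

```text
[ 0.48746886 -0.1958018   0.02028286] [17.73450327  7.76826057 12.21271188] [ 1.23754532 -2.29634503 -0.06954035] 0.0003905206157296367
```

View pics/s10.png

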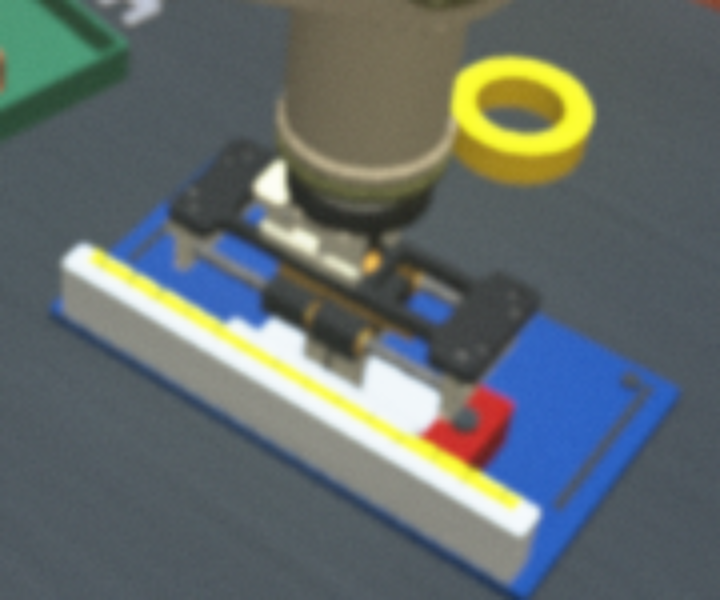

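View pics/w10.png

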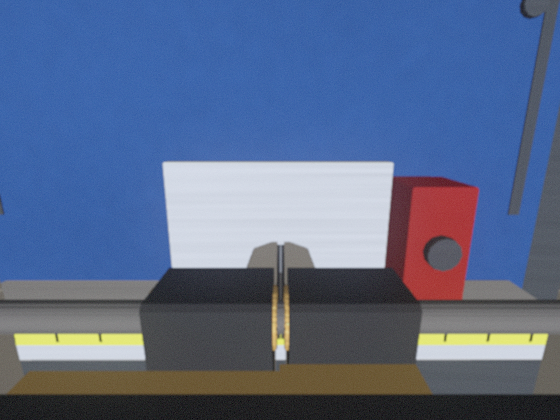

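View pics/t10.png

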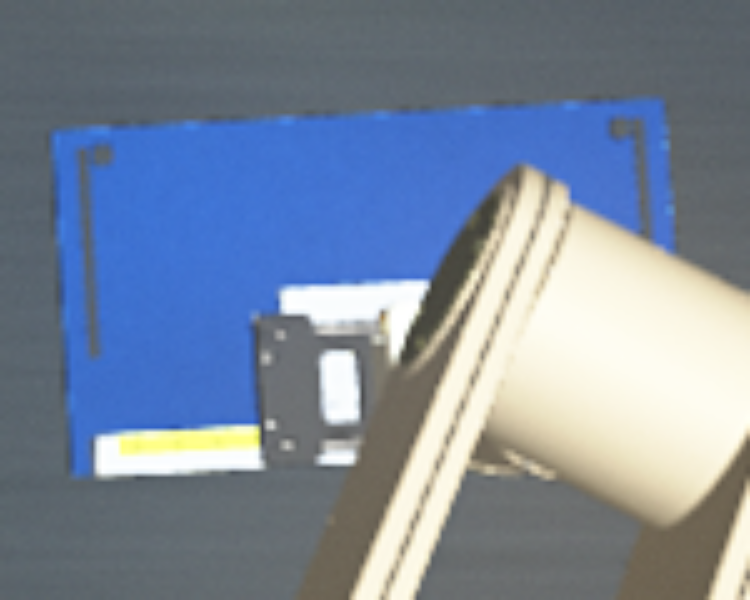

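```bash
python3 - <<'E'
from h import *
xd=np.array([np.cos(.0607),np.sin(.0607)]);yd=np.array([-xd[1],xd[0]])
F=np.array([.468,-.1806])
d=snap('wrist');im=d['color'][:,:,::-1]
cv2.imwrite('pics/w11.png',cv2.resize(im[150:375,150:170+80],None,fx=2.6,fy=2.6,interpolation=cv2.INTER_CUBIC))
cv2.imwrite('pics/w12.png',cv2.resize(im[150:310,330:480],None,fx=3.7,fy=3.7,interpolation=cv2.INTER_CUBIC))
def rel(p,z):
    q=onz(d,p,z)[:2]-F; return (q@xd*1000).round(1),(q@yd*1000).round(1)
for n,p,z in [('flat far L',(165,161.5),.02),('flat far R',(392,161.5),.02),('flat R near',(387.5,268),.02),('flat L near',(169.5,268),.02),('stop base far',(390,181),.012)]: print(n,rel(p,z))
for n,p in [('fence top back L',(20,360)),('back R',(540,360)),('yellow/near',(60,333))]: print(n,rel(p,.057))
E
```

```text
flat far L (np.float64(70.8), np.float64(44.1))
flat far R (np.float64(71.0), np.float64(-73.2))
flat R near (np.float64(11.4), np.float64(-75.9))
flat L near (np.float64(11.3), np.float64(46.7))
stop base far (np.float64(59.6), np.float64(-75.9))
fence top back L (np.float64(-18.9), np.float64(107.6))
back R (np.float64(-19.0), np.float64(-139.0))
yellow/near (np.float64(-4.3), np.float64(86.3))
```

View pics/w11.png

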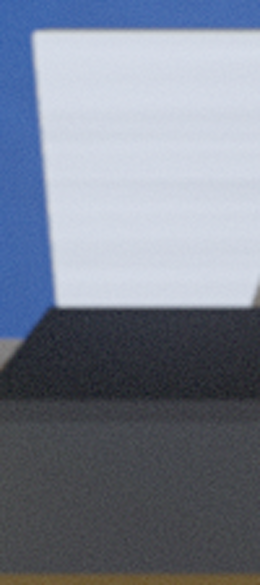

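View pics/w12.png

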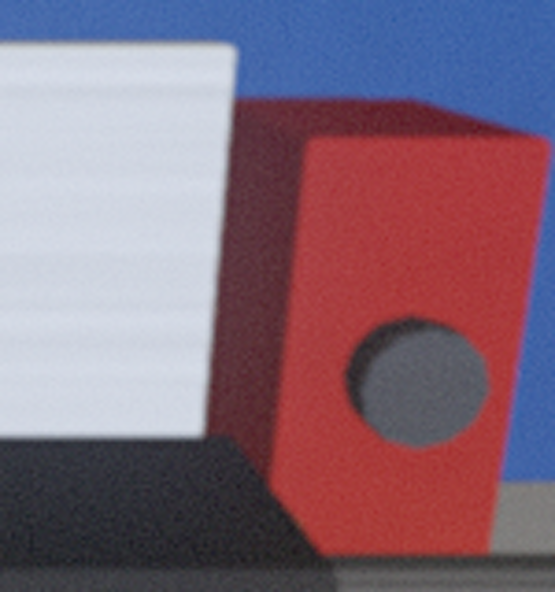

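The edges check out. The flat leg's far edge is 70.8/71.0 mm from my fence estimate at its two ends, and the fence back reads −19.0 where −20 is nominal, so both are offset by the same 1 mm. The angle is seated and square, and no gap shows at the stop. I'll firm up both push components.

Request:
send_rows([
  [-1,[-0.5,0,1],0],
  [-1,[-0.5,0,1],0],
  [-1,[0,0,0.5],0],
  [-1,[0,0,0],0],
  [-1,[0,0,0],0],
  [-1,[0,0,0],0],
])

```text
t: 19.75
tool_pos: [0.4875, -0.1959, 0.0202]
orientation: [3.137, 0.098, 0.022]
force: [11.7, 13.5, 34.0]
opening: 0.0005
```

Request:
send_rows([
  [-1,[-1,-0.5,0],0],
  [-1,[-1,-0.5,0],0],
  [-1,[-0.5,0,0],0],
  [-1,[0,0,0],0],
  [-1,[0,0,0],0],
  [-1,[0,0,0],0],
])

```text
t: 20.35
tool_pos: [0.4876, -0.1959, 0.0203]
orientation: [3.135, 0.097, 0.031]
force: [24.9, 9.6, 18.1]
opening: 0.0009
```

Request:
send_rows([
  [-1,[-0.2,0,0.6],0],
  [-1,[0,0,0],0],
  [-1,[0,0,0],0],
  [-1,[0,0,0],0],
  [-1,[0,0,0],0],
  [-1,[0,0,0],0],
  [-1,[0,0,0],0],
  [-1,[0,0,0],0],
  [-1,[0,0,0],0],
  [-1,[0,0,0],0],
])

```text
t: 21.35
tool_pos: [0.4876, -0.1959, 0.0203]
orientation: [3.135, 0.097, 0.031]
force: [23.9, 11.0, 23.1]
opening: 0.0002
```

```bash
python3 - <<'E'
from h import *
d=snap('wrist','w13.png');t=snap('top','t13.png')
xd=np.array([np.cos(.0607),np.sin(.0607)]);yd=np.array([-xd[1],xd[0]]);F=np.array([.468,-.1806])
s=robot.read_state();print(s['t'],s['force'],s['tool_pos'])
g=cv2.cvtColor(d['color'],cv2.COLOR_RGB2HSV)[...,1].astype(int)
for c in (185,230,330,375): # far edge row by saturation drop
    r=np.argmax(g[120:220,c]<60)+120; q=onz(d,(c,r-.5),.02)[:2]-F; print(c,r,(q@xd*1000).round(1),(q@yd*1000).round(1))
E
```

```text
21.45 [24.25008514 11.12983192 23.07881069] [ 0.48764344 -0.19593022  0.02028995]
185 162 71.0 33.8
230 162 71.0 10.5
330 162 71.1 -41.3
375 162 71.1 -64.7
```

View pics/w13.png

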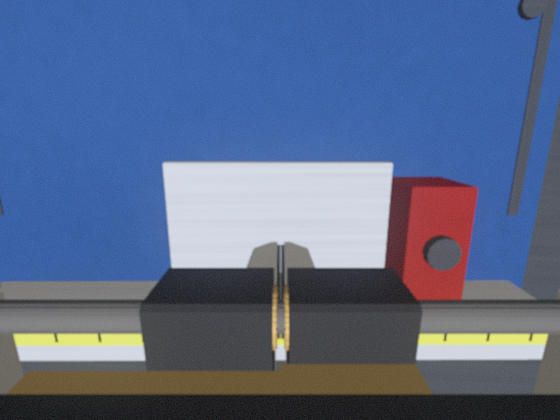

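View pics/t13.png

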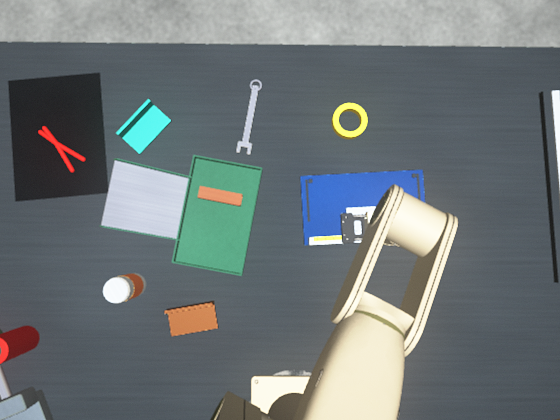

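The pictures show the angle square, with its far edge at row 162 all along, its end on the stop at column 391, and the tube and bystanders where they were. The push is steady at about 24 N on the fence, 23 N down and 11 N towards the stop. Handing in.

```bash
python3 - <<'E'
from h import *
print(ticket.close_job())
E
```

```text
the job is handed in; nothing more can be done
None
```

The aluminium angle is on the blue fixture plate with its end against the red stop. The shut fingers are still pushing into its inside corner. I gripped it by the upright leg in the tray and slid its end onto the stop. After letting go, I pushed it square against the fence with the fingers turned broadside and then pressed down. The job was handed in at about 21.5 s, still pushing.

- **Push:** forces held steady over the last second at about 24 N into the fence, 23 N down on the plate and 11 N towards the stop.
- **Squareness:** the far edge of the flat leg measured 71.0 to 71.1 mm from my fence estimate along its whole length; 70 mm is nominal. The back of the fence also read 1 mm off, so this looks like a shared calibration offset, not a gap.
- **Stop:** the wrist picture showed no gap at the stop.
- **Other things on the bench:** the tube was still in the tray, and everything else in the final top view was where it started.
- **Not checked:** the leg's contact line at the fence is hidden by the gripper, so flushness there rests on the edge measurements and the firm contact force. The fingers stopped about 3 mm further from the fence than a 15 mm finger width would give; I took this as wider finger tips but did not confirm it.

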